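Put the stacked battery packs on charge

TASK

The four cordless-tool battery packs have been left in one stack on the bench. Take the stack apart and put each pack on charge in the cradle of its own size and shape (large, medium, small and round), standing upright and flat on the floor of the pocket, and let go. Set the packs down gently without dropping or toppling any, and leave the tub of screws and the spanner where they are.

Things in the scene. Friction and masses are not known exactly. Their poses are not given: they have to be found in the camera images.
- large_pack: The large battery pack: a black block with flat sides and a grey plate on top, 118 x 68 x 62 mm (long side x, wide side y, height z), about 0.6 kg, loose; at the start the lowest of the stack. Origin: centre of its underside; z up. Looks the same turned by half a turn.
- medium_pack: The medium battery pack: a black block with flat sides and a grey plate on top, 92 x 56 x 54 mm (x, y, z), about 0.38 kg, loose; at the start second from below. Origin: centre of its underside; z up. Looks the same turned by half a turn.
- small_pack: The small battery pack: a black block with flat sides and a grey plate on top, 68 x 44 x 50 mm (x, y, z), about 0.22 kg, loose; at the start third from below. Origin: centre of its underside; z up. Looks the same turned by half a turn.
- round_pack: The round battery pack: an upright black cylinder 34 mm in diameter and 60 mm high with a grey top, about 0.12 kg, loose; at the start on top of the stack. Origin: centre of its underside; z is its axis, up.
- large_cradle: The large charging cradle: a low grey block with a black pocket floor, 148 x 98 mm (x, y), 16 mm high, fixed, with a rectangular pocket 134 x 84 mm (x, y) in the middle of its top, 10 mm deep (floor 6 mm above the bench). Takes the large pack with 8 mm to spare on every side, either way round. Origin: centre of its underside, below the middle of the pocket; x along its long side, z up.
- medium_cradle: The medium charging cradle: a low grey block with a black pocket floor, 122 x 86 mm (x, y), 16 mm high, fixed, with a rectangular pocket 108 x 72 mm (x, y) in the middle of its top, 10 mm deep (floor 6 mm above the bench). Takes the medium pack with 8 mm to spare on every side, either way round. Origin: centre of its underside, below the middle of the pocket; x along its long side, z up.
- small_cradle: The small charging cradle: a low grey block with a black pocket floor, 98 x 74 mm (x, y), 16 mm high, fixed, with a rectangular pocket 84 x 60 mm (x, y) in the middle of its top, 10 mm deep (floor 6 mm above the bench). Takes the small pack with 8 mm to spare on every side, either way round. Origin: centre of its underside, below the middle of the pocket; x along its long side, z up.
- round_cradle: The round charging cradle: a low grey block (pocket floor black) 70 x 70 mm, 16 mm high, fixed to the bench, with one round pocket 50 mm in diameter in the middle of its top, 10 mm deep (pocket floor 6 mm above the bench). Takes the round pack with 8 mm to spare all round. Origin: centre of its underside, under the middle of the pocket; z up.
- screw_tub: Bystander, leave alone: an open white plastic tub of screws, 110 x 80 mm, 35 mm high, loose on the bench, to the left of the work. Origin: centre of its underside.
- spanner: Bystander, leave alone: a steel spanner 170 mm long lying loose on the bench, to the right of the work. Origin: about its middle, underside; its x lies along it.

How it is judged:
At the end, for the whole second after the job is handed in: Each of the four packs stands in the pocket of its own cradle: its origin within 14 mm horizontally of the cradle's origin and 3 to 9 mm above the cradle's underside (resting on the pocket floor), upright within 0.08 rad, at rest, and not touched by the fingers (horizontal distance between round_pack and round_cradle below 0.014 m and z of round_pack in the frame of round_cradle between 0.003 and 0.009 m and angle between each of round_pack, small_pack, medium_pack, large_pack's own z axis and vertical below 0.08 rad and linear speed of each of round_pack, small_pack, medium_pack, large_pack below 0.02 m/s and contact force between the fingers and round_pack below 0.05 N and horizontal distance between small_pack and small_cradle below 0.014 m and z of small_pack in the frame of small_cradle between 0.003 and 0.009 m and contact force between the fingers and small_pack below 0.05 N and horizontal distance between medium_pack and medium_cradle below 0.014 m and z of medium_pack in the frame of medium_cradle between 0.003 and 0.009 m and contact force between the fingers and medium_pack below 0.05 N and horizontal distance between large_pack and large_cradle below 0.014 m and z of large_pack in the frame of large_cradle between 0.003 and 0.009 m and contact force between the fingers and large_pack below 0.05 N).
It fails at once if the screw tub is shifted by more than 30 mm (distance of screw_tub from where it was at the start of the episode above 0.03 m).
It fails at once if the spanner is shifted by more than 30 mm (distance of spanner from where it was at the start of the episode above 0.03 m).
It fails at once if a pack is dropped or knocked off (it moves faster than 0.6 m/s while the fingers do not touch it, as after a fall of about 20 mm) ((linear speed of round_pack above 0.6 m/s and contact force between the fingers and round_pack below 0.05 N) or (linear speed of small_pack above 0.6 m/s and contact force between the fingers and small_pack below 0.05 N) or (linear speed of medium_pack above 0.6 m/s and contact force between the fingers and medium_pack below 0.05 N) or (linear speed of large_pack above 0.6 m/s and contact force between the fingers and large_pack below 0.05 N)).
It also fails if it takes over 99 s, if anything falls off the work surface, if the arm or the gripper's body presses on something with over 40 N, if the wrist force passes 120 N, or if a joint passes its speed limit or range.

ROBOT

A 6-joint arm with a two-finger parallel gripper is mounted at the origin on the work surface. World frame = base frame: x ahead of the robot, y to its left, z up, the work surface at z = 0. Lengths are in m, angles in rad, forces in N, time in s.
With the tool pointing down it reaches from about 0.325 to 0.9 m from the base axis. Payload 3.5 kg.
Tool frame: the origin (TCP) lies at the very end of the fingers, on their centre line; the grasp point (between the pads) lies 19 mm behind it (manip.hold_point_z is the distance from the TCP to the grasp point, in m); z points along the fingers, y is the line along which they close (so a half turn about z gives the same grasp; the last joint's range is limited). The gripper opens to 85 mm and grips with 20 to 120 N. Pads are 22 mm wide; open, the fingers measure 114 mm over their backs; the gripper's body (76 mm by 85 mm) begins 54 mm behind the grasp point. The pads swing forward as they close: fully open they stand 13 mm farther back than shut.
Start: joints at [-1.252, 0.276, -0.026, 1.268, 0, 1.467], TCP at [0.256, -0.57, 0.231] pointing down, gripper open.
Joint ranges: [-3.12, 3.12], [-0.85, 1.88], [-1.08, 1.24], [-1.95, 2.15], [-1.57, 1.53], [-3.14, 3.14]. Speed limits (rad/s): [2.57, 2.57, 3.14, 3.14, 3.14, 3.14].

INTERFACE

Orientations are given as a unit quaternion [x, y, z, w].
In Python, from workcell import manip gives the robot as it stands.
- The arm moves only by the tool play_rows, never from a script. Its argument "series" is a list of rows, each a list of 3 entries, a list of its own where there are three numbers: the opening, from 0 (shut) to 1 (fully open), then the shift along the tool's x, y, z each as a share of 120 mm, from -1 to 1, then the turn, a rotation vector about the tool's x, y, z each as a share of 45 degrees, from -1 to 1. In form: [[grip, [tx, ty, tz], [ax, ay, az]], ...]. A call has 1 to 8 rows; each row shifts and turns the commanded pose from where the row before left it, along the tool's axes as they then stand; what a row does not reach is not made up. A row lasts 1/12 s, in which the tool goes at most 41.7 mm and 7.16 degrees, less where a joint would pass 70% of its speed; a pose out of reach is approached as far as the arm can. A call with a number of a shift or a turn outside -1 to 1 is refused whole. A call with a gripper value outside its range is refused whole. The fingers move at their own pace and stop on an object; "grip_force" is the grip in N (left out, the last holds). Time passes only in rows, so rows that do not move let the fingers close. It gives the time, the measured TCP pose, the force, the opening and the grip force at its end, in the units of the state.
- manip.observe(): the state, without advancing time (a new reading comes with each control period).
- manip.capture(name): name is "scene" or "top" or "wrist"; returns a dict with "color" (480x640x3 uint8, blue, green, red), "fx", "fy", "cx", "cy" (pixels), "k1" (the pictures are not rectified: a ray, as slopes to the right and down, at radius r is drawn at 1 + k1 r^2 times it, then the intrinsics apply), "T" (4x4, takes a point from camera to world coordinates); the wrist camera has in their place "mount" (4x4, takes a point from camera to tool coordinates, whose origin is the TCP and whose axes are the flange's). Camera axes: x right, y up, looking along -z (the intrinsics and any distortion apply to the point x, -y, -z); pixel columns grow to the right and rows downward; lengths in m; the calibration is good to about 2 mm. A picture is of the moment at which its call begins: read the wrist's pose just before it. There is no depth.
- manip.sign_off(): hands the job in; it is judged then, once.
Trained networks look in a picture, given as the dict that the camera call returned (one of the last four; its "shot" number tells which), for a name from the list of things; names that differ only in an ending like _2 or _b are one class to them, and where a whole thing is asked for, a point or a joint stands for the part that bears it (a point fixed in the world has none). Each returns a list of dicts, best first, with "conf" (0 to 1); they miss things now and then, are a little off and sometimes report something else, mostly with a low value. They report only what shows in the picture. A call takes as long as a camera call.
- manip.outline_of(picture, name): "mask" (480x640 bool, what is visible of it) and "xy" ([column, row] in pixels, amid what is visible of it).
The state is a dict: "t": time; "joint_pos": joint angles; "joint_vel": joint speeds; "tau": joint torques, N m; "eef_pos": TCP position; "orientation": TCP orientation; "wrist_force": force on the tool from outside, world axes, zero at the start; "moment": the same for the moment, N m; "finger_gap": opening from 0.0 (shut) to 1.0 (fully open); "grasp_force": force on a finger pad.
Only numpy, scipy, OpenCV 4.12 (cv2) and the standard library are available. Lean on these libraries where they do the work, as an engineer would, in place of code of your own. Each camera call takes 0.05 s, during which the arm holds its last target. There are 200 camera calls.

## Working session

There is one attempt and no reset: what is moved stays moved. The work goes in short steps, Python scripts to look and compute and a tool call to move; the robot and the scene stay as the last step left them, time stands still between calls to the robot, and variables do not carry over. Pictures are saved under pics/ and viewed, at most 14 in all, crops included, and the job is handed in when it is done.

Besides the shell and the picture viewer there is one more tool, called as name(argument=value, ...) on one line, values as JSON. play_rows: Moves the arm, as the interface text tells. Its arguments: {"type":"object","properties":{"series":{"type":"array","items":{"type":"array"}},"grip_force":{"type":"number"}},"required":["series"]}

```bash
mkdir -p pics; ls
cat > h.py <<'E'
import numpy as np, cv2
from workcell import manip
from scipy.spatial.transform import Rotation as R
def ray(p,px,T=None):
    T=p["T"] if T is None else T
    u=np.atleast_2d(np.asarray(px,float)); d=np.c_[(u[:,0]-p["cx"])/p["fx"],(u[:,1]-p["cy"])/p["fy"]]
    s=d.copy()
    for _ in range(20): s=d/(1+p["k1"]*(s**2).sum(1,keepdims=True))
    v=np.c_[s[:,0],-s[:,1],-np.ones(len(s))]@T[:3,:3].T
    return T[:3,3],v
def onz(p,px,z,T=None):
    o,v=ray(p,px,T); return o+v*((z-o[2])/v[:,2])[:,None]
def proj(p,X,T=None):
    T=p["T"] if T is None else T
    c=(np.atleast_2d(X)-T[:3,3])@T[:3,:3]; s=np.c_[c[:,0],-c[:,1]]/-c[:,2:]
    s=s*(1+p["k1"]*(s**2).sum(1,keepdims=True)); return s*[p["fx"],p["fy"]]+[p["cx"],p["cy"]]
def tri(rays):
    A=np.zeros((3,3));b=np.zeros(3)
    for o,v in rays:
        v=v[0]/np.linalg.norm(v[0]);P=np.eye(3)-np.outer(v,v);A+=P;b+=P@o
    return np.linalg.solve(A,b)
def wristT(p,s):
    T=np.eye(4);T[:3,:3]=R.from_quat(s["orientation"]).as_matrix();T[:3,3]=s["eef_pos"];return T@p["mount"]
E
python3 - <<'E'
from h import *
names="large_pack medium_pack small_pack round_pack large_cradle medium_cradle small_cradle round_cradle screw_tub spanner".split()
s=manip.observe();print(s["eef_pos"],s["orientation"],manip.hold_point_z)
for c in("scene","top","wrist"):
    p=manip.capture(c);cv2.imwrite(f"pics/{c}0.png",p["color"]);print(c,p["fx"],p["k1"],p.get("T",p.get("mount")).round(3).tolist())
    if c=="wrist":continue
    for n in names:
        r=manip.outline_of(p,n)
        for q in r[:2]:
            m=q["mask"].astype(np.uint8); rc=cv2.minAreaRect(cv2.findNonZero(m))
            print(n,round(q["conf"],2),np.round(q["xy"]),m.sum(),np.round(cv2.boxPoints(rc)).tolist())
E
```

```text
pics
[ 0.25562992 -0.56947274  0.23012441] [ 9.77844588e-01  2.09329096e-01 -1.17045759e-04 -1.13051725e-03] 0.0187
scene 492.95242844050534 0.03452765254283855 [[-0.392, -0.556, 0.732, 1.541], [0.92, -0.225, 0.321, 0.445], [-0.014, 0.8, 0.6, 0.895], [0.0, 0.0, 0.0, 1.0]]
large_pack 0.9 [343. 297.] 919 [[314.0, 289.0], [364.0, 273.0], [374.0, 304.0], [324.0, 320.0]]
medium_pack 0.88 [339. 278.] 742 [[318.0, 271.0], [359.0, 258.0], [367.0, 286.0], [326.0, 298.0]]
medium_pack 0.65 [341. 296.] 1001 [[314.0, 288.0], [364.0, 272.0], [375.0, 305.0], [324.0, 321.0]]
small_pack 0.82 [340. 264.] 618 [[326.0, 245.0], [356.0, 245.0], [356.0, 275.0], [326.0, 275.0]]
small_pack 0.54 [245. 269.] 551 [[230.0, 278.0], [238.0, 255.0], [264.0, 265.0], [255.0, 288.0]]
round_pack 0.85 [344. 238.] 370 [[334.0, 226.0], [348.0, 226.0], [348.0, 253.0], [334.0, 253.0]]
round_pack 0.46 [319. 237.] 1084 [[296.0, 251.0], [307.0, 213.0], [340.0, 223.0], [328.0, 261.0]]
large_cradle 0.63 [316. 241.] 1087 [[296.0, 252.0], [302.0, 217.0], [339.0, 223.0], [334.0, 258.0]]
medium_cradle 0.83 [226. 224.] 791 [[200.0, 2
[... 1522 characters left out ...]
08.0], [424.0, 258.0], [459.0, 259.0], [458.0, 310.0]]
small_cradle 0.93 [186. 301.] 1223 [[165.0, 315.0], [177.0, 277.0], [207.0, 286.0], [196.0, 324.0]]
round_cradle 0.59 [367. 213.] 858 [[351.0, 201.0], [382.0, 199.0], [384.0, 228.0], [353.0, 230.0]]
screw_tub 0.82 [142. 218.] 1626 [[123.0, 241.0], [129.0, 195.0], [165.0, 199.0], [159.0, 245.0]]
screw_tub 0.46 [322. 303.] 2403 [[295.0, 277.0], [335.0, 270.0], [345.0, 330.0], [305.0, 337.0]]
spanner 0.6 [485. 204.] 539 [[470.0, 177.0], [483.0, 172.0], [504.0, 232.0], [491.0, 237.0]]
wrist 349.4573051191952 -0.027246702257271358 [[-0.001, 0.954, 0.299, 0.077], [1.0, 0.001, -0.001, 0.0], [-0.001, 0.299, -0.954, -0.142], [0.0, 0.0, 0.0, 1.0]]
```

Run:
```python
import cv2
a=cv2.imread("pics/top0.png")[150:350,100:520];cv2.imwrite("pics/topc.png",cv2.resize(a,(798,380),interpolation=2))
a=cv2.imread("pics/scene0.png")[190:365,120:490];cv2.imwrite("pics/scenec.png",cv2.resize(a,(800,378),interpolation=2))
```

```text
(no output)
```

View pics/topc.png

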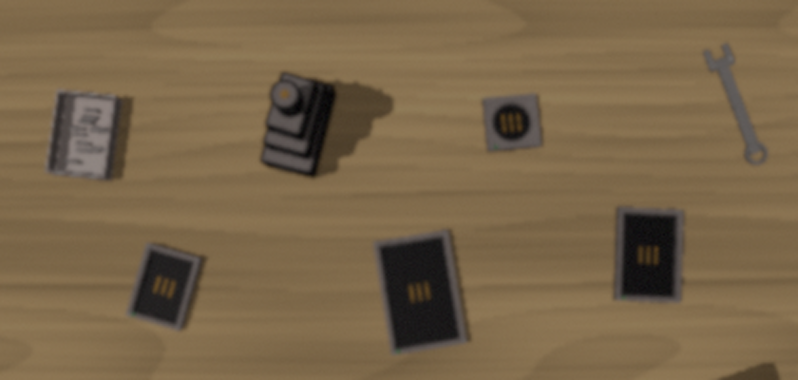

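View pics/scenec.png

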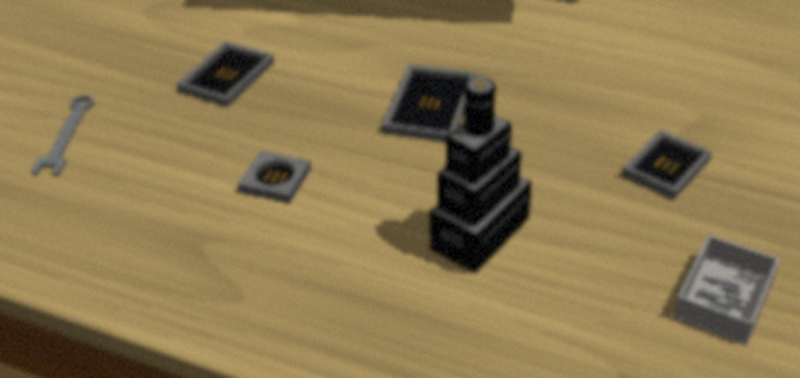

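The top view shows the tub at (140,218), the stack at (255,215) and the round cradle at (367,213). The small, large and medium cradles are at (186,301), (321,302) and (442,285), and the spanner is at the right. The scene view agrees with this. Next I fit box and cylinder models to the masks in both views.

```bash
cat > fit.py <<'E'
from h import *
from scipy.optimize import minimize
D=dict(large=(.118,.068,.062),medium=(.092,.056,.054),small=(.068,.044,.05),round=(.034,.034,.06))
C=dict(large=(.148,.098,.016),medium=(.122,.086,.016),small=(.098,.074,.016),round=(.07,.07,.016))
def corners(d,q,cyl=False):
    x,y,a,z=q
    if cyl:
        t=np.linspace(0,2*np.pi,40);b=np.c_[np.cos(t)*d[0]/2,np.sin(t)*d[0]/2]
    else: b=np.array([[1,1],[1,-1],[-1,-1],[-1,1]])*np.array(d[:2])/2
    b=b@np.array([[np.cos(a),np.sin(a)],[-np.sin(a),np.cos(a)]])+[x,y]
    return np.r_[np.c_[b,np.full(len(b),z)],np.c_[b,np.full(len(b),z+d[2])]]
S=4
def render(p,pts,T=None):
    m=np.zeros((480*S,640*S),np.uint8);h=cv2.convexHull(((proj(p,pts,T)+.5)*S-.5).astype(np.float32))
    cv2.fillPoly(m,[np.round(h*16).astype(np.int32)],1,shift=4)
    return cv2.resize(m.astype(np.float32),(640,480),interpolation=cv2.INTER_AREA)
def fit(views,d,q0,cyl=False,freez=False,occ=None,pen=True):
    def f(v):
        q=[v[0]/100,v[1]/100,v[2]/10, v[3]/100 if freez else q0[3]];L=0
        for i,(p,m,T) in enumerate(views):
            r=render(p,corners(d,q,cyl),T)
            if occ: r=r*(1-occ[i])
            L+=1-np.minimum(r,m).sum()/np.maximum(r,m).sum()
        return L
    v0=np.array([q0[0]*100,q0[1]*100,q0[2]*10]+([q0[3]*100] if freez else []))
    sx=np.vstack([v0]+[v0+e for e in np.diag([1.,1,2,1][:len(v0)])])
    o=minimize(f,v0,method="Nelder-Mead",options=dict(initial_simplex=sx,xatol=.005,fatol=1e-4,maxfev=250))
    v=o.x;return np.array([v[0]/100,v[1]/100,v[2]/10,v[3]/100 if freez else q0[3]]),o.fun/len(views)
E
cat > m1.py <<'E'
from fit import *
sc=manip.capture("scene");tp=manip.capture("top")
def best(p,n,xy):
    r=[q for q in manip.outline_of(p,n) if np.hypot(*(np.array(q["xy"])-xy))<25]
    return r[0]["mask"].astype(np.float32) if r else None
for n in C:
    tpx=dict(large=(321,302),medium=(441,285),small=(186,301),round=(367,213))[n]
    q0=onz(tp,tpx,.008)[0]
    mt=best(tp,n+"_cradle",tpx);a0=np.pi/2
    ms=best(sc,n+"_cradle",proj(sc,q0)[0])
    out=[]
    for a in (a0-.3,a0+.3):
        V=[(tp,mt,None)]+([(sc,ms,None)] if ms is not None and n!="large" else [])
        q,l=fit(V,C[n],[q0[0],q0[1],a,0.]);out.append((l,q))
    l,q=min(out,key=lambda t:t[0]);print(n,"cradle",q.round(4),"loss",round(l,3),len(V))
    if len(V)>1:print("  separately",[fit([v],C[n],q)[0][:3].round(4).tolist() for v in V], "freez",fit(V,C[n],q,freez=True)[0].round(4))
occ=[np.zeros((480,640),np.float32)]*2;z=.226
c=onz(tp,(247,197),.226)[0];print(c)
for n in("round","small","medium","large"):
    z-=D[n][2];V=[]
    px=[(tp,onz and proj(tp,[c[0],c[1],z+.05])[0]),(sc,proj(sc,[c[0],c[1],z+.03])[0])]
    V=[(p,best(p,n+"_pack",x),None) for p,x in px]
    oc=[o for o,v in zip(occ,V) if v[1] is not None];V=[v for v in V if v[1] is not None]
    out=[]
    for a in ((0,) if n=="round" else (1.0,1.3,1.6)):
        q,l=fit(V,D[n],[c[0],c[1],a,z],n=="round",occ=oc);out.append((l,q))
    l,q=min(out,key=lambda t:t[0]);qz,lz=fit(V,D[n],q,n=="round",True,oc)
    print(n,q.round(4),round(l,3),len(V),"freez",qz.round(4),round(lz,3));c=q[:2]
    occ=[np.maximum(o,render(p,corners(D[n],q,n=="round"))) for o,p in zip(occ,(tp,sc))]
E
time python3 m1.py
```

```text
large cradle [ 0.4428 -0.0092  0.1641  0.    ] loss 0.031 1
medium cradle [ 0.4875 -0.3102 -0.066   0.    ] loss 0.045 2
  separately [[0.4874, -0.3098, -0.0812], [0.4876, -0.31, -0.0539]] freez [ 0.4875 -0.3102 -0.066   0.    ]
small cradle [0.4526 0.3231 2.8562 0.    ] loss 0.092 2
  separately [[0.452, 0.3228, 2.8614], [0.4563, 0.3203, 2.9354]] freez [ 4.527e-01  3.233e-01  2.850e+00 -2.400e-03]
round cradle [ 0.6641 -0.1325  1.6487  0.    ] loss 0.058 2
  separately [[0.6635, -0.133, 1.6202], [0.6657, -0.1322, 1.6533]] freez [ 6.6380e-01 -1.3320e-01  1.6436e+00 -1.5000e-03]
[0.66802654 0.14502979 0.226     ]
round [0.6637 0.1397 0.0693 0.166 ] 0.156 2 freez [0.6634 0.1395 0.1313 0.1642] 0.149
small [0.6633 0.1409 2.8976 0.116 ] 0.151 2 freez [0.6634 0.141  2.8966 0.1161] 0.15
medium [0.6596 0.1427 2.9145 0.062 ] 0.171 1 freez [0.6611 0.1435 2.9228 0.0522] 0.164
large [0.6581 0.1445 2.9047 0.    ] 0.159 2 freez [6.585e-01 1.447e-01 2.900e+00 1.900e-03] 0.158
real	0m35.946s
user	0m52.473s
sys	0m18.428s
```

```bash
cat > go.py <<'E'
# usage: go.py x y z yaw [max shift share .3] : rows in tool axes from the measured pose, path straight, turn spread, ramped
from h import *; import sys
x,y,z,yaw=map(float,sys.argv[1:5]);mx=float(sys.argv[5]) if len(sys.argv)>5 else .3
s=manip.observe();p=np.array(s["eef_pos"]);M=R.from_quat(s["orientation"])
c,n=np.cos(yaw),np.sin(yaw);G=R.from_matrix(np.array([[c,n,0],[n,-c,0],[0,0,-1]]))
g=np.array([x,y,z]);rv=(M.inv()*G).as_rotvec();d=g-p
N=max(np.linalg.norm(d)/.12/mx,np.linalg.norm(rv)/(np.pi/4)/.15,1);N=int(np.ceil(N))+(1 if N>2 else 0)
w=np.ones(N)
if N>2:w[0]=w[-1]=.5
w/=w.sum();cur=M;st=R.from_rotvec(0*rv)
print("from",p.round(4),"gap",round(s["finger_gap"],3),"F",np.round(s["wrist_force"],1),"t",round(s["t"],2),"rows",N)
for k in w:
    print([np.round(cur.inv().apply(d*k)/.12,3).tolist(),np.round(rv*k/(np.pi/4),3).tolist()])
    cur=cur*R.from_rotvec(rv*k)
E
python3 go.py .6635 .14 .31 2.90 .28
```

```text
from [ 0.2559 -0.5702  0.2313] gap 0.995 F [-0.1 -0.2  0.4] t 2.05 rows 26
[[0.11, -0.08, -0.013], [0.0, 0.0, -0.063]]
[[0.229, -0.149, -0.026], [0.0, 0.0, -0.126]]
[[0.242, -0.126, -0.026], [0.0, 0.0, -0.126]]
[[0.253, -0.101, -0.026], [0.0, 0.0, -0.126]]
[[0.262, -0.076, -0.026], [0.0, 0.0, -0.126]]
[[0.268, -0.049, -0.026], [0.0, 0.0, -0.126]]
[[0.272, -0.023, -0.026], [0.0, 0.0, -0.126]]
[[0.273, 0.004, -0.026], [0.0, 0.0, -0.126]]
[[0.271, 0.031, -0.026], [0.0, 0.0, -0.126]]
[[0.267, 0.058, -0.026], [0.0, 0.0, -0.126]]
[[0.26, 0.084, -0.026], [0.0, 0.0, -0.126]]
[[0.25, 0.11, -0.026], [0.0, 0.0, -0.126]]
[[0.238, 0.134, -0.026], [0.0, 0.0, -0.126]]
[[0.224, 0.157, -0.026], [0.0, 0.0, -0.126]]
[[0.207, 0.178, -0.026], [0.0, 0.0, -0.126]]
[[0.188, 0.198, -0.026], [0.0, 0.0, -0.126]]
[[0.168, 0.215, -0.026], [0.0, 0.0, -0.126]]
[[0.146, 0.231, -0.026], [0.0, 0.0, -0.126]]
[[0.122, 0.244, -0.026], [0.0, 0.0, -0.126]]
[[0.097, 0.255, -0.026], [0.0, 0.0, -0.126]]
[[0.072, 0.263, -0.026], [0.0, 0.0, -0.126]]
[[0.045, 0.269, -0.026], [0.0, 0.0, -0.126]]
[[0.018, 0.272, -0.026], [0.0, 0.0, -0.126]]
[[-0.009, 0.273, -0.026], [0.0, 0.0, -0.126]]
[[-0.036, 0.271, -0.026], [0.0, 0.0, -0.126]]
[[-0.031, 0.133, -0.013], [0.0, 0.0, -0.063]]
```

play_rows(series=[[1,[0.11,-0.08,-0.02],[0,0,-0.063]],[1,[0.23,-0.15,-0.03],[0,0,-0.126]],[1,[0.24,-0.126,-0.03],[0,0,-0.126]],[1,[0.25,-0.1,-0.03],[0,0,-0.126]],[1,[0.26,-0.076,-0.03],[0,0,-0.126]],[1,[0.27,-0.05,-0.03],[0,0,-0.126]],[1,[0.27,-0.023,-0.03],[0,0,-0.126]],[1,[0.27,0,-0.03],[0,0,-0.126]]], grip_force=40)

```text
t: 2.72
eef_pos: [0.3775, -0.3564, 0.2593]
orientation: [0.834, 0.552, 0.0, 0.0]
wrist_force: [0.3, 0.8, 0.1]
finger_gap: 0.999
grasp_force: 0.0
```

play_rows(series=[[1,[0.27,0.03,-0.03],[0,0,-0.126]],[1,[0.267,0.058,-0.03],[0,0,-0.126]],[1,[0.26,0.084,-0.03],[0,0,-0.126]],[1,[0.25,0.11,-0.03],[0,0,-0.126]],[1,[0.238,0.134,-0.03],[0,0,-0.126]],[1,[0.224,0.157,-0.03],[0,0,-0.126]],[1,[0.207,0.178,-0.03],[0,0,-0.126]],[1,[0.188,0.198,-0.03],[0,0,-0.126]]])

```text
t: 3.38
eef_pos: [0.5083, -0.1292, 0.2881]
orientation: [0.557, 0.831, 0.0, 0.0]
wrist_force: [0.2, -0.6, -0.1]
finger_gap: 1.002
grasp_force: 0.0
```

```bash
python3 go.py .6635 .14 .31 2.90 .28
```

```text
from [ 0.5083 -0.1292  0.2881] gap 1.002 F [ 0.2 -0.6 -0.1] t 3.38 rows 11
[[0.079, 0.102, -0.009], [0.0, 0.0, -0.06]]
[[0.149, 0.212, -0.018], [0.0, 0.0, -0.12]]
[[0.128, 0.225, -0.018], [0.0, 0.0, -0.12]]
[[0.106, 0.236, -0.018], [0.0, 0.0, -0.12]]
[[0.084, 0.245, -0.018], [0.0, 0.0, -0.12]]
[[0.06, 0.252, -0.018], [0.0, 0.0, -0.12]]
[[0.036, 0.256, -0.018], [0.0, 0.0, -0.12]]
[[0.012, 0.259, -0.018], [0.0, 0.0, -0.12]]
[[-0.012, 0.259, -0.018], [0.0, 0.0, -0.12]]
[[-0.036, 0.256, -0.018], [0.0, 0.0, -0.12]]
[[-0.03, 0.126, -0.009], [0.0, 0.0, -0.06]]
```

play_rows(series=[[1,[0.149,0.2,-0.02],[0,0,-0.12]],[1,[0.14,0.21,-0.02],[0,0,-0.12]],[1,[0.128,0.225,-0.02],[0,0,-0.12]],[1,[0.106,0.236,-0.02],[0,0,-0.12]],[1,[0.084,0.245,-0.02],[0,0,-0.12]],[1,[0.06,0.252,-0.02],[0,0,-0.12]],[1,[0.03,0.256,-0.02],[0,0,-0.12]],[1,[0.01,0.2,-0.02],[0,0,-0.12]]])

```text
t: 4.05
eef_pos: [0.6221, 0.0823, 0.307]
orientation: [0.211, 0.977, 0.0, 0.0]
wrist_force: [1.1, -0.4, -0.1]
finger_gap: 1.001
grasp_force: 0.0
```

```bash
python3 go.py .6635 .14 .31 2.90 .28
```

```text
from [0.6221 0.0823 0.307 ] gap 1.001 F [ 1.1 -0.4 -0.1] t 4.05 rows 4
[[-0.019, 0.097, -0.004], [0.0, 0.0, -0.039]]
[[-0.044, 0.192, -0.008], [0.0, 0.0, -0.078]]
[[-0.056, 0.189, -0.008], [0.0, 0.0, -0.078]]
[[-0.034, 0.093, -0.004], [0.0, 0.0, -0.039]]
```

play_rows(series=[[1,[-0.02,0.097,0],[0,0,-0.04]],[1,[-0.044,0.19,-0.01],[0,0,-0.078]],[1,[-0.056,0.19,-0.01],[0,0,-0.078]],[1,[-0.034,0.093,0],[0,0,-0.04]],[1,[0,0,0],[0,0,0]],[1,[0,0,0],[0,0,0]]])

```text
t: 4.55
eef_pos: [0.6626, 0.137, 0.3088]
orientation: [0.124, 0.992, -0.001, -0.001]
wrist_force: [0.5, -1.2, 0.3]
finger_gap: 1.0
grasp_force: 0.0
```

```bash
python3 - <<'E'
from fit import *
s=manip.observe();p=manip.capture("wrist");T=wristT(p,s);im=p["color"].copy()
print(s["eef_pos"])
for n,q in dict(round=[.6635,.1396,0,.166],small=[.6633,.141,2.897,.116],medium=[.6596,.1427,2.9145,.062],large=[.658,.1445,2.905,0]).items():
    pr=proj(p,corners(D[n],q,n=="round"),T);k=len(pr)//2
    cv2.polylines(im,[np.round(pr[k:]).astype(np.int32)],True,(0,255,0),1)
cv2.imwrite("pics/w1.png",im)
E
python3 go.py .6635 .14 .187 2.90 .28
```

```text
[0.6626229  0.13696142 0.30879509]
from [0.6624 0.1365 0.309 ] gap 1.004 F [-1.3 -0.  -0.4] t 4.6 rows 5
[[-0.0, 0.004, 0.127], [-0.0, -0.0, -0.001]]
[[-0.001, 0.008, 0.254], [-0.0, -0.0, -0.002]]
[[-0.001, 0.008, 0.254], [-0.0, -0.0, -0.002]]
[[-0.001, 0.008, 0.254], [-0.0, -0.0, -0.002]]
[[-0.0, 0.004, 0.127], [-0.0, -0.0, -0.001]]
```

View pics/w1.png

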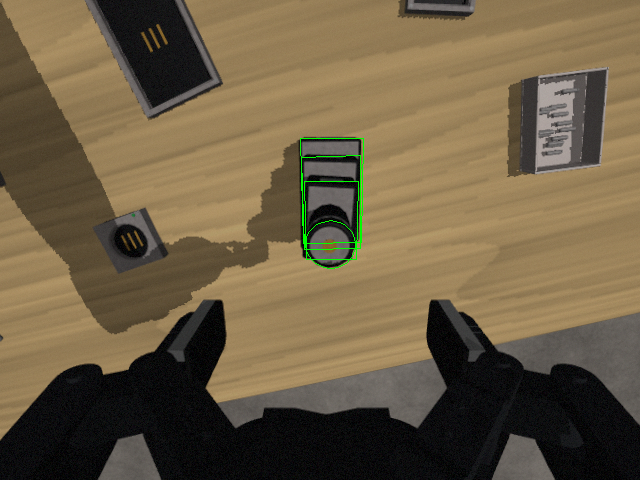

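The model outlines overlay the stack within about 2 px, with the round top at (330,243). So I descend on the round pack.

play_rows(series=[[1,[0,0.01,0.13],[0,0,0]],[1,[0,0.01,0.25],[0,0,0]],[1,[0,0.01,0.25],[0,0,0]],[1,[0,0,0.25],[0,0,0]],[1,[0,0,0.13],[0,0,0]],[1,[0,0,0],[0,0,0]],[0.5,[0,0,0],[0,0,0]],[0.4,[0,0,0],[0,0,0]]])

```text
t: 5.27
eef_pos: [0.6645, 0.1402, 0.19]
orientation: [0.124, 0.992, 0.0, 0.001]
wrist_force: [0.7, 0.2, 1.0]
finger_gap: 0.748
grasp_force: 0.0
```

play_rows(series=[[0.2,[0,0,0],[0,0,0]],[0,[0,0,0],[0,0,0]],[0,[0,0,0],[0,0,0]],[0,[0,0,0],[0,0,0]],[0,[0,0,0],[0,0,0]],[0,[0,0,0],[0,0,0]]], grip_force=40)

```text
t: 5.77
eef_pos: [0.6651, 0.1407, 0.1905]
orientation: [0.123, 0.992, -0.0, 0.002]
wrist_force: [0.6, -2.1, 5.9]
finger_gap: 0.386
grasp_force: 39.8
```

play_rows(series=[[0,[0,0,-0.1],[0,0,0]],[0,[0,0,-0.25],[0,0,0]],[0,[0,0,-0.15],[0,0,0]],[0,[0,0,0],[0,0,0]]])

```text
t: 6.1
eef_pos: [0.6664, 0.1416, 0.2538]
orientation: [0.123, 0.992, 0.001, 0.004]
wrist_force: [1.3, 0.3, -0.0]
finger_gap: 0.388
grasp_force: 39.9
```

```bash
python3 go.py .6645 -.132 .10 2.90 .28
```

```text
from [0.6664 0.1416 0.2538] gap 0.388 F [ 1.3  0.3 -0. ] t 6.1 rows 11
[[-0.027, -0.111, 0.064], [0.0, 0.001, -0.0]]
[[-0.053, -0.222, 0.128], [0.0, 0.001, -0.001]]
[[-0.053, -0.222, 0.128], [0.0, 0.001, -0.001]]
[[-0.053, -0.222, 0.128], [0.0, 0.001, -0.001]]
[[-0.053, -0.222, 0.128], [0.0, 0.001, -0.001]]
[[-0.053, -0.222, 0.128], [0.0, 0.001, -0.001]]
[[-0.053, -0.222, 0.128], [0.0, 0.001, -0.001]]
[[-0.053, -0.222, 0.128], [0.0, 0.001, -0.001]]
[[-0.053, -0.222, 0.128], [0.0, 0.001, -0.001]]
[[-0.053, -0.222, 0.128], [0.0, 0.001, -0.001]]
[[-0.026, -0.111, 0.064], [0.0, 0.001, -0.0]]
```

play_rows(series=[[0,[-0.027,-0.11,0],[0,0,0]],[0,[-0.053,-0.22,0],[0,0,0]],[0,[-0.053,-0.22,0],[0,0,0]],[0,[-0.053,-0.22,0.1],[0,0,0]],[0,[-0.053,-0.22,0.2],[0,0,0]],[0,[-0.053,-0.22,0.2],[0,0,0]],[0,[-0.053,-0.22,0.2],[0,0,0]],[0,[-0.053,-0.22,0.2],[0,0,0]]])

```text
t: 6.77
eef_pos: [0.6598, -0.0645, 0.1372]
orientation: [0.123, 0.992, 0.0, -0.002]
wrist_force: [0.4, -0.4, -1.8]
finger_gap: 0.388
grasp_force: 40.0
```

play_rows(series=[[0,[-0.053,-0.22,0.2],[0,0,0]],[0,[-0.053,-0.22,0.1],[0,0,0]],[0,[-0.026,-0.11,0.05],[0,0,0]],[0,[0,0,0],[0,0,0]],[0,[0,0,0],[0,0,0]]])

```text
t: 7.18
eef_pos: [0.66, -0.1311, 0.097]
orientation: [0.124, 0.992, 0.001, -0.001]
wrist_force: [-0.4, -0.5, -1.4]
finger_gap: 0.387
grasp_force: 40.0
```

```bash
python3 - <<'E'
from fit import *
s=manip.observe();p=manip.capture("wrist");T=wristT(p,s);im=p["color"].copy()
x,y,z=s["eef_pos"]
pr=proj(p,corners(D["round"],[x,y,0,z-.0245],True),T);cv2.polylines(im,[np.round(pr[:40]).astype(np.int32)],True,(0,255,0),1)
pr=proj(p,corners((.05,.05,.016),[.6641,-.1325,0,0],True),T);cv2.polylines(im,[np.round(pr[40:]).astype(np.int32)],True,(0,0,255),1)
cv2.imwrite("pics/w2.png",im)
E
python3 go.py .6645 -.1325 .033 2.90 .2
```

```text
from [ 0.6608 -0.1303  0.098 ] gap 0.384 F [ 0.5  0.5 -0.6] t 7.23 rows 4
[[-0.006, -0.002, 0.09], [0.0, -0.0, -0.001]]
[[-0.012, -0.003, 0.181], [0.0, -0.0, -0.002]]
[[-0.012, -0.003, 0.181], [0.0, -0.0, -0.002]]
[[-0.006, -0.002, 0.09], [0.0, -0.0, -0.001]]
```

View pics/w2.png

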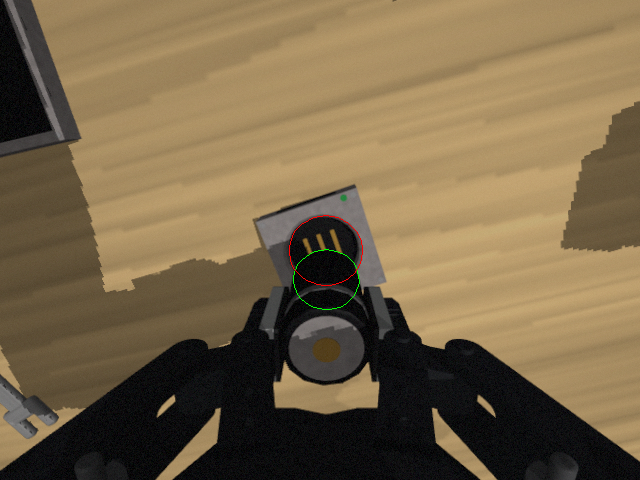

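The pocket outline (326,250) matches the picture and the pack is held upright. I lower it, taking the last bit slowly.

play_rows(series=[[0,[-0.01,0,0.09],[0,0,0]],[0,[-0.012,0,0.18],[0,0,0]],[0,[-0.012,0,0.17],[0,0,0]],[0,[0,0,0.08],[0,0,0]],[0,[0,0,0],[0,0,0]],[0,[0,0,0],[0,0,0]]])

```text
t: 7.73
eef_pos: [0.6647, -0.1306, 0.0354]
orientation: [0.122, 0.992, 0.0, -0.001]
wrist_force: [0.0, 0.4, -0.2]
finger_gap: 0.389
grasp_force: 40.0
```

play_rows(series=[[0,[0,0,0.015],[0,0,0]],[0,[0,0,0.015],[0,0,0]],[0,[0,0,0.01],[0,0,0]],[0,[0,0,0],[0,0,0]]])

```text
t: 8.07
eef_pos: [0.6654, -0.1317, 0.0315]
orientation: [0.123, 0.992, -0.0, 0.001]
wrist_force: [-0.2, -0.5, -1.6]
finger_gap: 0.387
grasp_force: 40.0
```

play_rows(series=[[0,[0,0,0.01],[0,0,0]],[0,[0,0,0.005],[0,0,0]],[0,[0,0,0],[0,0,0]]])

```text
t: 8.32
eef_pos: [0.6655, -0.1318, 0.0305]
orientation: [0.123, 0.992, -0.0, 0.001]
wrist_force: [-1.9, 0.1, 4.3]
finger_gap: 0.391
grasp_force: 40.5
```

Contact (4.3 N). Release and rise.

play_rows(series=[[0.45,[0,0,0],[0,0,0]],[0.6,[0,0,0],[0,0,0]],[1,[0,0,0],[0,0,0]],[1,[0,0,0],[0,0,0]],[1,[0,0,-0.1],[0,0,0]],[1,[0,0,-0.3],[0,0,0]],[1,[0,0,-0.3],[0,0,0]],[1,[0,0,-0.3],[0,0,0]]])

```text
t: 8.98
eef_pos: [0.6644, -0.1314, 0.1505]
orientation: [0.123, 0.992, 0.0, -0.001]
wrist_force: [0.9, -0.5, -0.6]
finger_gap: 0.995
grasp_force: 0.0
```

```bash
python3 go.py .6635 .141 .24 2.90 .3
```

```text
from [ 0.6644 -0.1314  0.1505] gap 0.995 F [ 0.9 -0.5 -0.6] t 8.98 rows 9
[[0.035, 0.137, -0.047], [0.0, -0.0, -0.0]]
[[0.07, 0.275, -0.093], [0.0, -0.0, -0.001]]
[[0.07, 0.275, -0.093], [0.0, -0.0, -0.001]]
[[0.07, 0.275, -0.093], [0.0, -0.0, -0.001]]
[[0.07, 0.275, -0.093], [0.0, -0.0, -0.001]]
[[0.069, 0.275, -0.093], [0.0, -0.0, -0.001]]
[[0.069, 0.275, -0.093], [0.0, -0.0, -0.001]]
[[0.069, 0.275, -0.093], [0.0, -0.0, -0.001]]
[[0.034, 0.138, -0.047], [0.0, -0.0, -0.0]]
```

play_rows(series=[[1,[0.035,0.137,-0.15],[0,0,0]],[1,[0.07,0.275,-0.2],[0,0,0]],[1,[0.07,0.275,-0.2],[0,0,0]],[1,[0.07,0.275,-0.1],[0,0,0]],[1,[0.07,0.275,-0.05],[0,0,0]],[1,[0.07,0.275,0],[0,0,0]],[1,[0.07,0.275,0],[0,0,0]],[1,[0.07,0.275,0],[0,0,0]]])

```text
t: 9.65
eef_pos: [0.6642, 0.1254, 0.2346]
orientation: [0.123, 0.992, 0.0, 0.001]
wrist_force: [-0.2, -1.2, -0.0]
finger_gap: 1.001
grasp_force: 0.0
```

play_rows(series=[[1,[0.034,0.138,0],[0,0,0]],[1,[0,0,0],[0,0,0]],[1,[0,0,0],[0,0,0]]])

```text
t: 9.9
eef_pos: [0.6642, 0.1417, 0.2338]
orientation: [0.122, 0.993, -0.0, 0.0]
wrist_force: [1.2, -0.7, 0.7]
finger_gap: 1.001
grasp_force: 0.0
```

```bash
cat > look.py <<'E'
# fit named pack from the wrist picture at height z, given start guess: look.py name x y yaw z pic [render others]
from fit import *; import sys
n,x,y,a,z,f=sys.argv[1],*map(float,sys.argv[2:6]),sys.argv[6]
s=manip.observe();p=manip.capture("wrist");T=wristT(p,s);im=p["color"].copy();q=[x,y,a,z]
c=proj(p,[x,y,z+D[n][2]/2],T)[0]
for r in manip.outline_of(p,n+"_pack")[:2]:
    print("conf",round(r["conf"],2),np.round(r["xy"]),"expected",c.round())
    if np.hypot(*(np.array(r["xy"])-c))<45:
        qf,l=fit([(p,r["mask"].astype(np.float32),T)],D[n],q,n=="round");print("fit",qf.round(4),round(l,3))
        cv2.drawContours(im,cv2.findContours(r["mask"].astype(np.uint8),0,2)[0],-1,(0,0,255),1);break
pr=np.round(proj(p,corners(D[n],q,n=="round"),T)).astype(np.int32);k=len(pr)//2
cv2.polylines(im,[pr[:k]],True,(0,255,0),1);cv2.polylines(im,[pr[k:]],True,(0,255,0),1)
cv2.imwrite("pics/"+f,im)
E
python3 look.py small .6633 .141 2.897 .116 w3.png; python3 go.py .6633 .141 .131 2.9 .28
```

```text
conf 0.7 [322. 245.] expected [325. 239.]
fit [0.6636 0.1388 2.8378 0.116 ] 0.069
from [0.6644 0.1399 0.2335] gap 1.002 F [ 0.7 -0.5 -0.3] t 10.0 rows 5
[[0.001, 0.001, 0.107], [-0.0, 0.0, -0.001]]
[[0.003, 0.002, 0.214], [-0.0, 0.0, -0.002]]
[[0.003, 0.002, 0.214], [-0.0, 0.0, -0.002]]
[[0.003, 0.002, 0.214], [-0.0, 0.0, -0.002]]
[[0.001, 0.001, 0.107], [-0.0, 0.0, -0.001]]
```

View pics/w3.png

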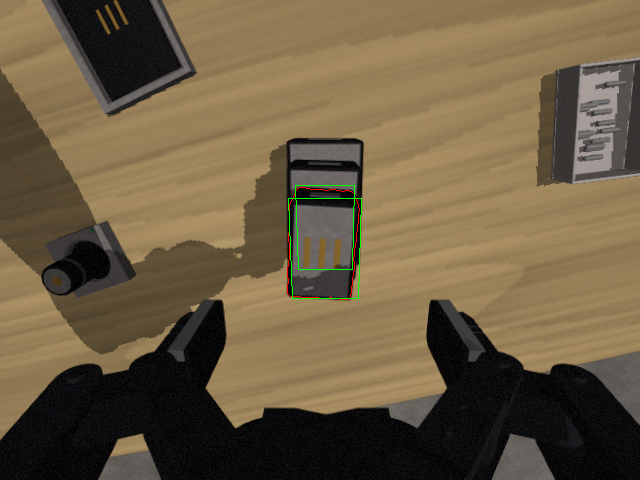

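The round pack stands in its cradle at about (75,265). The small pack is where the fit put it, within 2 mm. Grasp it.

play_rows(series=[[1,[0,0.005,0.11],[0,0,0]],[1,[0,0,0.21],[0,0,0]],[1,[0,0,0.21],[0,0,0]],[1,[0,0,0.21],[0,0,0]],[1,[0,0,0.11],[0,0,0]],[1,[0,0,0],[0,0,0]],[0.6,[0,0,0],[0,0,0]],[0.5,[0,0,0],[0,0,0]]])

```text
t: 10.67
eef_pos: [0.6659, 0.1409, 0.1329]
orientation: [0.123, 0.992, 0.0, 0.001]
wrist_force: [0.9, 0.3, -0.0]
finger_gap: 0.75
grasp_force: 0.0
```

play_rows(series=[[0.4,[0,0,0],[0,0,0]],[0.2,[0,0,0],[0,0,0]],[0.2,[0,0,0],[0,0,0]],[0.2,[0,0,0],[0,0,0]],[0.2,[0,0,0],[0,0,0]]], grip_force=45)

```text
t: 11.08
eef_pos: [0.6664, 0.1412, 0.1338]
orientation: [0.123, 0.992, 0.0, 0.002]
wrist_force: [0.2, -1.8, 6.3]
finger_gap: 0.512
grasp_force: 46.4
```

play_rows(series=[[0.2,[0,0,-0.1],[0,0,0]],[0.2,[0,0,-0.2],[0,0,0]],[0.2,[0,0,-0.1],[0,0,0]],[0.2,[0,0,0],[0,0,0]]])

```text
t: 11.42
eef_pos: [0.6669, 0.1419, 0.1832]
orientation: [0.123, 0.992, 0.001, 0.003]
wrist_force: [1.1, 0.2, -1.6]
finger_gap: 0.51
grasp_force: 46.0
```

```bash
python3 go.py .4553 .3225 .09 2.857 .28
```

```text
from [0.6669 0.1419 0.1832] gap 0.51 F [ 1.1  0.2 -1.6] t 11.42 rows 10
[[0.116, 0.057, 0.043], [0.0, 0.0, 0.003]]
[[0.232, 0.114, 0.085], [0.0, 0.001, 0.005]]
[[0.232, 0.113, 0.085], [0.0, 0.001, 0.005]]
[[0.232, 0.112, 0.086], [0.0, 0.001, 0.005]]
[[0.233, 0.111, 0.086], [0.0, 0.001, 0.005]]
[[0.233, 0.11, 0.086], [0.0, 0.001, 0.005]]
[[0.234, 0.109, 0.086], [0.0, 0.001, 0.005]]
[[0.234, 0.108, 0.086], [0.0, 0.001, 0.005]]
[[0.234, 0.107, 0.086], [0.0, 0.001, 0.005]]
[[0.117, 0.053, 0.043], [0.0, 0.0, 0.003]]
```

play_rows(series=[[0.2,[0.116,0.057,0],[0,0,0]],[0.2,[0.232,0.114,0],[0,0,0.005]],[0.2,[0.232,0.113,0],[0,0,0.005]],[0.2,[0.232,0.112,0.08],[0,0,0.005]],[0.2,[0.233,0.111,0.14],[0,0,0.005]],[0.2,[0.233,0.11,0.14],[0,0,0.005]],[0.2,[0.234,0.109,0.14],[0,0,0.005]],[0.2,[0.234,0.108,0.14],[0,0,0.005]]])

```text
t: 12.08
eef_pos: [0.4844, 0.2921, 0.1005]
orientation: [0.137, 0.991, -0.0, -0.001]
wrist_force: [0.1, -0.0, -3.2]
finger_gap: 0.51
grasp_force: 45.9
```

play_rows(series=[[0.2,[0.234,0.107,0.1],[0,0,0.005]],[0.2,[0.117,0.053,0.04],[0,0,0.005]],[0.2,[0,0,0],[0,0,0]],[0.2,[0,0,0],[0,0,0]]])

```text
t: 12.42
eef_pos: [0.4496, 0.3214, 0.084]
orientation: [0.139, 0.99, -0.001, -0.001]
wrist_force: [-0.2, -0.0, -2.0]
finger_gap: 0.518
grasp_force: 45.9
```

```bash
cat > chk.py <<'E'
# chk.py name dz dx cx cy ca pic : held pack (bottom dz under the TCP, shifted dx along tool x) and pocket drawn
from fit import *; import sys
n=sys.argv[1];dz,dx,cx,cy,ca=map(float,sys.argv[2:7])
P=dict(large=(.134,.084,.016),medium=(.108,.072,.016),small=(.084,.06,.016))[n]
s=manip.observe();p=manip.capture("wrist");T=wristT(p,s);im=p["color"].copy()
M=R.from_quat(s["orientation"]).as_matrix();h=np.array(s["eef_pos"])+dx*M[:,0];a=np.arctan2(M[1,0],M[0,0])
for q,d,col,top in(([h[0],h[1],a,h[2]-dz],D[n],(0,255,0),0),([h[0],h[1],a,h[2]-dz],D[n],(0,255,0),1),([cx,cy,ca,0],P,(0,0,255),1)):
    pr=np.round(proj(p,corners(d,q),T)).astype(np.int32);cv2.polylines(im,[pr[4:] if top else pr[:4]],True,col,1)
cv2.imwrite("pics/"+sys.argv[7],im)
E
python3 chk.py small .018 .003 .4526 .3231 2.855 w4.png;python3 go.py .4553 .3225 .029 2.857 .2
```

```text
from [0.4513 0.3214 0.0849] gap 0.513 F [ 0.8 -0.2 -2.6] t 12.47 rows 4
[[-0.005, 0.003, 0.078], [-0.0, -0.0, 0.001]]
[[-0.01, 0.006, 0.155], [-0.0, -0.0, 0.002]]
[[-0.01, 0.006, 0.155], [-0.0, -0.0, 0.002]]
[[-0.005, 0.003, 0.078], [-0.0, -0.0, 0.001]]
```

View pics/w4.png

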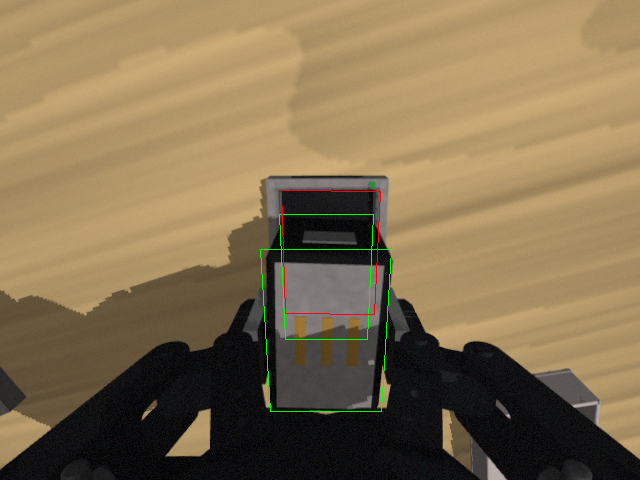

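The held pack and the pocket outline (280–380, 190–314) both agree with the picture. I lower it.

play_rows(series=[[0.2,[-0.005,0,0.08],[0,0,0]],[0.2,[-0.01,0.005,0.15],[0,0,0]],[0.2,[-0.01,0.005,0.15],[0,0,0]],[0.2,[0,0,0.06],[0,0,0]],[0.2,[0,0,0],[0,0,0]],[0.2,[0,0,0],[0,0,0]]])

```text
t: 12.97
eef_pos: [0.4556, 0.3212, 0.0324]
orientation: [0.141, 0.99, -0.0, -0.0]
wrist_force: [0.5, -0.4, -2.5]
finger_gap: 0.513
grasp_force: 45.9
```

play_rows(series=[[0.2,[0,0,0.015],[0,0,0]],[0.2,[0,0,0.015],[0,0,0]],[0.2,[0,0,0],[0,0,0]],[0.2,[0,0,0],[0,0,0]]])

```text
t: 13.3
eef_pos: [0.4557, 0.322, 0.0297]
orientation: [0.14, 0.99, 0.0, 0.0]
wrist_force: [0.2, 0.6, -3.1]
finger_gap: 0.506
grasp_force: 45.9
```

play_rows(series=[[0.2,[0,0,0.015],[0,0,0]],[0.2,[0,0,0.015],[0,0,0]],[0.2,[0,0,0.01],[0,0,0]],[0.2,[0,0,0],[0,0,0]],[0.2,[0,0,0],[0,0,0]]])

```text
t: 13.72
eef_pos: [0.4551, 0.3217, 0.0241]
orientation: [0.14, 0.99, -0.0, -0.0]
wrist_force: [0.1, 0.2, -2.7]
finger_gap: 0.514
grasp_force: 45.9
```

play_rows(series=[[0.2,[0,0,0.01],[0,0,0]],[0.2,[0,0,0.005],[0,0,0]],[0.2,[0,0,0],[0,0,0]],[0.2,[0,0,0],[0,0,0]]])

```text
t: 14.05
eef_pos: [0.4553, 0.3219, 0.0238]
orientation: [0.14, 0.99, -0.0, 0.0]
wrist_force: [-3.4, -1.8, 6.4]
finger_gap: 0.514
grasp_force: 47.1
```

play_rows(series=[[0.58,[0,0,0],[0,0,0]],[0.7,[0,0,0],[0,0,0]],[1,[0,0,0],[0,0,0]],[1,[0,0,0],[0,0,0]],[1,[0,0,-0.1],[0,0,0]],[1,[0,0,-0.3],[0,0,0]],[1,[0,0,-0.3],[0,0,0]],[1,[0,0,-0.3],[0,0,0]]])

```text
t: 14.72
eef_pos: [0.4547, 0.3215, 0.1441]
orientation: [0.14, 0.99, -0.0, -0.0]
wrist_force: [-0.0, 0.8, 0.5]
finger_gap: 0.998
grasp_force: 0.0
```

```bash
python3 go.py .6612 .143 .185 2.9 .29
```

```text
from [0.4547 0.3215 0.1441] gap 0.998 F [-0.   0.8  0.5] t 14.72 rows 9
[[-0.129, -0.059, -0.021], [-0.0, -0.0, -0.003]]
[[-0.258, -0.119, -0.043], [-0.0, -0.0, -0.006]]
[[-0.257, -0.121, -0.043], [-0.0, -0.0, -0.006]]
[[-0.257, -0.122, -0.043], [-0.0, -0.0, -0.006]]
[[-0.256, -0.123, -0.043], [-0.0, -0.0, -0.006]]
[[-0.256, -0.125, -0.043], [-0.0, -0.0, -0.006]]
[[-0.255, -0.126, -0.043], [-0.0, -0.0, -0.006]]
[[-0.254, -0.127, -0.043], [-0.0, -0.0, -0.006]]
[[-0.127, -0.064, -0.021], [-0.0, -0.0, -0.003]]
```

play_rows(series=[[1,[-0.13,-0.06,-0.1],[0,0,0]],[1,[-0.258,-0.12,-0.12],[0,0,-0.006]],[1,[-0.257,-0.12,-0.12],[0,0,-0.006]],[1,[-0.257,-0.122,0],[0,0,-0.006]],[1,[-0.256,-0.123,0],[0,0,-0.006]],[1,[-0.256,-0.125,0],[0,0,-0.006]],[1,[-0.255,-0.126,0],[0,0,-0.006]],[1,[-0.254,-0.127,0],[0,0,-0.006]]])

```text
t: 15.38
eef_pos: [0.6496, 0.1524, 0.1844]
orientation: [0.124, 0.992, 0.0, 0.0]
wrist_force: [0.5, 0.2, 0.2]
finger_gap: 0.996
grasp_force: 0.0
```

play_rows(series=[[1,[-0.127,-0.064,0],[0,0,-0.003]],[1,[0,0,0],[0,0,0]],[1,[0,0,0],[0,0,0]]])

```text
t: 15.63
eef_pos: [0.6617, 0.1418, 0.1837]
orientation: [0.124, 0.992, 0.0, -0.0]
wrist_force: [0.3, 0.0, 0.5]
finger_gap: 1.0
grasp_force: 0.0
```

```bash
python3 look.py medium .661 .143 2.9145 .062 w5.png; python3 go.py .661 .143 .081 2.9 .28
```

```text
conf 0.82 [322. 240.] expected [327. 237.]
fit [0.6611 0.1395 2.8739 0.062 ] 0.04
from [0.6604 0.1431 0.1836] gap 0.997 F [-0.4 -0.4 -0.2] t 15.73 rows 5
[[-0.001, 0.0, 0.107], [0.0, -0.0, -0.001]]
[[-0.001, 0.0, 0.214], [0.0, -0.0, -0.001]]
[[-0.001, 0.0, 0.214], [0.0, -0.0, -0.001]]
[[-0.001, 0.0, 0.214], [0.0, -0.0, -0.001]]
[[-0.001, 0.0, 0.107], [0.0, -0.0, -0.001]]
```

View pics/w5.png

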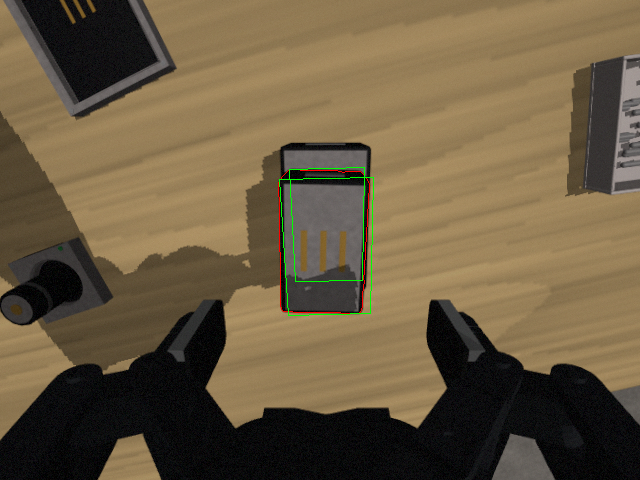

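The medium pack sits as fitted, about 2 mm to the left of the expected spot. Grasp it.

play_rows(series=[[1,[0,-0.012,0.11],[0,0,0]],[1,[0,0,0.21],[0,0,0]],[1,[0,0,0.21],[0,0,0]],[1,[0,0,0.21],[0,0,0]],[1,[0,0,0.12],[0,0,0]],[1,[0,0,0],[0,0,0]],[0.75,[0,0,0],[0,0,0]],[0.65,[0,0,0],[0,0,0]]])

```text
t: 16.4
eef_pos: [0.6613, 0.142, 0.0817]
orientation: [0.122, 0.992, 0.0, 0.001]
wrist_force: [0.1, 0.6, 0.4]
finger_gap: 0.75
grasp_force: 0.0
```

play_rows(series=[[0.5,[0,0,0],[0,0,0]],[0.3,[0,0,0],[0,0,0]],[0.3,[0,0,0],[0,0,0]],[0.3,[0,0,0],[0,0,0]],[0.3,[0,0,0],[0,0,0]]], grip_force=60)

```text
t: 16.82
eef_pos: [0.6626, 0.1415, 0.0827]
orientation: [0.123, 0.992, 0.001, 0.002]
wrist_force: [-0.8, 0.6, 7.2]
finger_gap: 0.644
grasp_force: 66.9
```

play_rows(series=[[0.3,[0,0,-0.1],[0,0,0]],[0.3,[0,0,-0.2],[0,0,0]],[0.3,[0,0,-0.2],[0,0,0]],[0.3,[0,0,-0.05],[0,0,0]],[0.3,[0,0,0],[0,0,0]]])

```text
t: 17.23
eef_pos: [0.6628, 0.1413, 0.1489]
orientation: [0.123, 0.992, 0.001, 0.003]
wrist_force: [0.6, -0.2, -3.3]
finger_gap: 0.651
grasp_force: 66.1
```

```bash
python3 go.py .489 -.31 .09 3.075 .28
```

```text
from [0.6628 0.1413 0.1489] gap 0.651 F [ 0.6 -0.2 -3.3] t 17.23 rows 16
[[0.016, -0.133, 0.016], [0.0, 0.0, -0.008]]
[[0.034, -0.267, 0.032], [0.0, 0.0, -0.015]]
[[0.037, -0.266, 0.032], [0.0, 0.0, -0.015]]
[[0.041, -0.266, 0.032], [0.0, 0.0, -0.015]]
[[0.044, -0.265, 0.032], [0.0, 0.0, -0.015]]
[[0.047, -0.265, 0.032], [0.0, 0.0, -0.015]]
[[0.05, -0.264, 0.032], [0.0, 0.0, -0.015]]
[[0.053, -0.263, 0.032], [0.0, 0.0, -0.015]]
[[0.056, -0.263, 0.032], [0.0, 0.0, -0.015]]
[[0.06, -0.262, 0.032], [0.0, 0.0, -0.015]]
[[0.063, -0.261, 0.032], [0.0, 0.0, -0.015]]
[[0.066, -0.261, 0.033], [0.0, 0.0, -0.015]]
[[0.069, -0.26, 0.033], [0.0, 0.0, -0.015]]
[[0.072, -0.259, 0.033], [0.0, 0.0, -0.015]]
[[0.075, -0.258, 0.033], [0.0, 0.0, -0.015]]
[[0.039, -0.129, 0.016], [0.0, 0.0, -0.008]]
```

play_rows(series=[[0.3,[0.016,-0.133,0],[0,0,-0.008]],[0.3,[0.034,-0.267,0],[0,0,-0.015]],[0.3,[0.037,-0.266,0],[0,0,-0.015]],[0.3,[0.04,-0.266,0],[0,0,-0.015]],[0.3,[0.044,-0.265,0],[0,0,-0.015]],[0.3,[0.047,-0.265,0],[0,0,-0.015]],[0.3,[0.05,-0.264,0],[0,0,-0.015]],[0.3,[0.053,-0.263,0],[0,0,-0.015]]])

```text
t: 17.9
eef_pos: [0.5716, -0.0854, 0.144]
orientation: [0.078, 0.997, 0.0, -0.002]
wrist_force: [0.0, -0.8, -4.5]
finger_gap: 0.641
grasp_force: 66.0
```

play_rows(series=[[0.3,[0.056,-0.263,0],[0,0,-0.015]],[0.3,[0.06,-0.262,0],[0,0,-0.015]],[0.3,[0.063,-0.261,0.03],[0,0,-0.015]],[0.3,[0.066,-0.261,0.1],[0,0,-0.015]],[0.3,[0.069,-0.26,0.1],[0,0,-0.015]],[0.3,[0.072,-0.259,0.1],[0,0,-0.015]],[0.3,[0.075,-0.258,0.1],[0,0,-0.015]],[0.3,[0.039,-0.129,0.05],[0,0,-0.008]]])

```text
t: 18.57
eef_pos: [0.4831, -0.3119, 0.0852]
orientation: [0.036, 0.999, 0.001, -0.002]
wrist_force: [0.0, 0.6, -3.5]
finger_gap: 0.645
grasp_force: 65.8
```

play_rows(series=[[0.3,[0,0,0],[0,0,0]],[0.3,[0,0,0],[0,0,0]]])

```text
t: 18.73
eef_pos: [0.4846, -0.3097, 0.0863]
orientation: [0.036, 0.999, 0.002, -0.002]
wrist_force: [0.4, 0.4, -2.6]
finger_gap: 0.647
grasp_force: 65.8
```

```bash
python3 chk.py medium .0205 .0016 .4875 -.3102 3.075 w6.png;python3 go.py .489 -.310 .032 3.075 .2
```

```text
from [ 0.4854 -0.3092  0.087 ] gap 0.645 F [ 0.1 -0.2 -3.3] t 18.78 rows 4
[[-0.005, -0.001, 0.076], [0.001, -0.0, -0.001]]
[[-0.01, -0.002, 0.153], [0.001, -0.001, -0.001]]
[[-0.01, -0.002, 0.153], [0.001, -0.001, -0.001]]
[[-0.005, -0.001, 0.076], [0.001, -0.0, -0.001]]
```

View pics/w6.png

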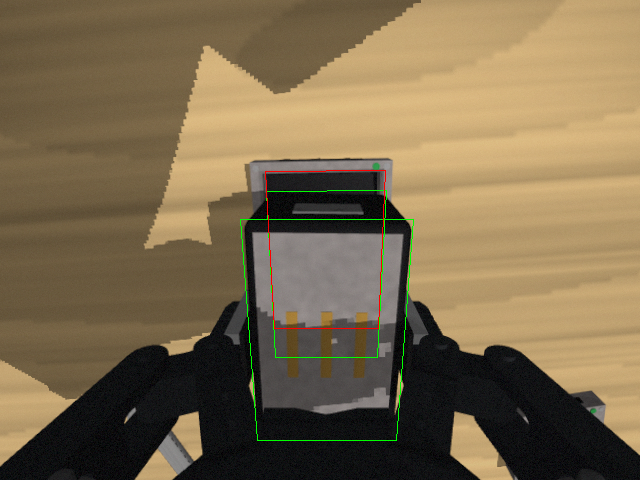

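The pocket edges (262–380) lie about 2 px left of the model, and the held pack matches its outline. I lower it with a small correction.

play_rows(series=[[0.3,[-0.005,-0.005,0.08],[0,0,0]],[0.3,[-0.01,-0.005,0.15],[0,0,0]],[0.3,[-0.01,0,0.15],[0,0,0]],[0.3,[0,0,0.07],[0,0,0]],[0.3,[0,0,0],[0,0,0]],[0.3,[0,0,0],[0,0,0]]])

```text
t: 19.28
eef_pos: [0.4892, -0.3104, 0.034]
orientation: [0.034, 0.999, 0.001, -0.001]
wrist_force: [-0.6, 0.2, -3.2]
finger_gap: 0.645
grasp_force: 65.9
```

play_rows(series=[[0.3,[0,0,0.015],[0,0,0]],[0.3,[0,0,0.015],[0,0,0]],[0.3,[0,0,0],[0,0,0]],[0.3,[0,0,0],[0,0,0]]])

```text
t: 19.62
eef_pos: [0.4897, -0.3119, 0.0315]
orientation: [0.035, 0.999, -0.0, 0.0]
wrist_force: [-0.0, 0.4, -3.4]
finger_gap: 0.649
grasp_force: 65.9
```

Expected contact is at about 0.0265.

play_rows(series=[[0.3,[0,0,0.015],[0,0,0]],[0.3,[0,0,0.015],[0,0,0]],[0.3,[0,0,0.008],[0,0,0]],[0.3,[0,0,0],[0,0,0]],[0.3,[0,0,0],[0,0,0]]])

```text
t: 20.03
eef_pos: [0.4894, -0.3117, 0.0267]
orientation: [0.035, 0.999, -0.0, 0.0]
wrist_force: [-2.1, 0.6, 0.1]
finger_gap: 0.648
grasp_force: 66.4
```

play_rows(series=[[0.3,[0,0,0.006],[0,0,0]],[0.3,[0,0,0],[0,0,0]],[0.7,[0,0,0],[0,0,0]],[0.8,[0,0,0],[0,0,0]],[1,[0,0,0],[0,0,0]],[1,[0,0,0],[0,0,0]],[1,[0,0,-0.1],[0,0,0]],[1,[0,0,-0.3],[0,0,0]]])

```text
t: 20.7
eef_pos: [0.4854, -0.3085, 0.0694]
orientation: [0.035, 0.999, 0.003, -0.005]
wrist_force: [0.3, -0.1, -1.0]
finger_gap: 1.004
grasp_force: 0.0
```

play_rows(series=[[1,[0,0,-0.3],[0,0,0]],[1,[0,0,-0.3],[0,0,0]]])

```text
t: 20.87
eef_pos: [0.4889, -0.3112, 0.1473]
orientation: [0.035, 0.999, 0.0, -0.0]
wrist_force: [0.7, -0.6, 0.6]
finger_gap: 1.004
grasp_force: 0.0
```

```bash
python3 go.py .6585 .1435 .14 2.9 .29
```

```text
from [ 0.4889 -0.3112  0.1473] gap 1.004 F [ 0.7 -0.6  0.6] t 20.87 rows 15
[[-0.041, 0.138, 0.002], [0.0, -0.0, 0.008]]
[[-0.08, 0.277, 0.004], [0.0, -0.0, 0.016]]
[[-0.077, 0.278, 0.004], [0.0, -0.0, 0.016]]
[[-0.073, 0.279, 0.004], [0.0, -0.0, 0.016]]
[[-0.07, 0.28, 0.004], [0.0, -0.0, 0.016]]
[[-0.067, 0.281, 0.004], [0.0, -0.0, 0.016]]
[[-0.063, 0.282, 0.004], [0.0, -0.0, 0.016]]
[[-0.06, 0.283, 0.004], [0.0, -0.0, 0.016]]
[[-0.056, 0.283, 0.004], [0.0, -0.0, 0.016]]
[[-0.053, 0.284, 0.004], [0.0, -0.0, 0.016]]
[[-0.049, 0.285, 0.004], [0.0, -0.0, 0.016]]
[[-0.046, 0.285, 0.004], [0.0, -0.0, 0.016]]
[[-0.042, 0.286, 0.004], [0.0, -0.0, 0.016]]
[[-0.039, 0.286, 0.004], [0.0, -0.0, 0.016]]
[[-0.018, 0.143, 0.002], [0.0, -0.0, 0.008]]
```

play_rows(series=[[1,[-0.041,0.138,0],[0,0,0.008]],[1,[-0.08,0.277,0],[0,0,0.016]],[1,[-0.077,0.278,0],[0,0,0.016]],[1,[-0.073,0.279,0],[0,0,0.016]],[1,[-0.07,0.28,0],[0,0,0.016]],[1,[-0.067,0.281,0],[0,0,0.016]],[1,[-0.063,0.282,0],[0,0,0.016]],[1,[-0.06,0.283,0],[0,0,0.016]]])

```text
t: 21.53
eef_pos: [0.581, -0.0667, 0.1467]
orientation: [0.082, 0.997, -0.0, 0.001]
wrist_force: [-0.1, -0.0, 0.3]
finger_gap: 0.999
grasp_force: 0.0
```

play_rows(series=[[1,[-0.056,0.283,0],[0,0,0.016]],[1,[-0.053,0.284,0],[0,0,0.016]],[1,[-0.049,0.285,0],[0,0,0.016]],[1,[-0.046,0.285,0],[0,0,0.016]],[1,[-0.042,0.286,0],[0,0,0.016]],[1,[-0.039,0.286,0],[0,0,0.016]],[1,[-0.018,0.143,0],[0,0,0.008]],[1,[0,0,0],[0,0,0]]])

```text
t: 22.2
eef_pos: [0.6613, 0.1464, 0.1465]
orientation: [0.12, 0.993, 0.001, 0.001]
wrist_force: [-0.3, -0.2, 0.2]
finger_gap: 0.998
grasp_force: 0.0
```

play_rows(series=[[1,[0,0,0],[0,0,0]],[1,[0,0,0],[0,0,0]]])

```text
t: 22.37
eef_pos: [0.6595, 0.1419, 0.146]
orientation: [0.122, 0.992, -0.0, -0.0]
wrist_force: [0.5, 0.4, 0.2]
finger_gap: 0.999
grasp_force: 0.0
```

```bash
python3 look.py large .6585 .1445 2.903 0 w7.png; python3 go.py .6585 .143 .028 2.9 .28
```

```text
conf 0.55 [326. 229.] expected [329. 229.]
fit [0.6578 0.1416 2.8881 0.    ] 0.039
from [0.6594 0.1412 0.1459] gap 1.002 F [ 0.7 -0.4  1.3] t 22.47 rows 5
[[0.001, 0.002, 0.123], [-0.0, -0.0, -0.001]]
[[0.003, 0.003, 0.246], [-0.0, -0.0, -0.002]]
[[0.003, 0.003, 0.246], [-0.0, -0.0, -0.002]]
[[0.003, 0.003, 0.246], [-0.0, -0.0, -0.002]]
[[0.001, 0.002, 0.123], [-0.0, -0.0, -0.001]]
```

View pics/w7.png

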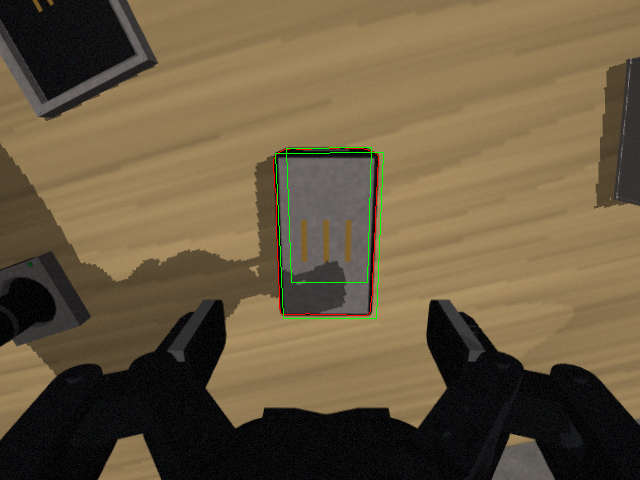

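Red and green outlines nearly coincide on the large pack, at (326,229). Grasp it.

play_rows(series=[[1,[0,0.005,0.12],[0,0,0]],[1,[0,0,0.25],[0,0,0]],[1,[0,0,0.25],[0,0,0]],[1,[0,0,0.24],[0,0,0]],[1,[0,0,0.12],[0,0,0]],[1,[0,0,0],[0,0,0]],[1,[0,0,0],[0,0,0]],[0.85,[0,0,0],[0,0,0]]])

```text
t: 23.13
eef_pos: [0.6612, 0.1424, 0.0296]
orientation: [0.123, 0.992, 0.0, 0.001]
wrist_force: [0.0, 0.7, 0.1]
finger_gap: 0.886
grasp_force: 0.0
```

play_rows(series=[[0.7,[0,0,0],[0,0,0]],[0.5,[0,0,0],[0,0,0]],[0.5,[0,0,0],[0,0,0]],[0.5,[0,0,0],[0,0,0]],[0.5,[0,0,0],[0,0,0]]], grip_force=80)

```text
t: 23.55
eef_pos: [0.6622, 0.1427, 0.0309]
orientation: [0.122, 0.992, -0.0, 0.002]
wrist_force: [-0.9, -1.7, 7.3]
finger_gap: 0.777
grasp_force: 94.8
```

play_rows(series=[[0.5,[0,0,-0.1],[0,0,0]],[0.5,[0,0,-0.2],[0,0,0]],[0.5,[0,0,-0.2],[0,0,0]],[0.5,[0,0,-0.05],[0,0,0]],[0.5,[0,0,0],[0,0,0]]])

```text
t: 23.97
eef_pos: [0.6617, 0.1436, 0.0964]
orientation: [0.122, 0.993, 0.001, 0.002]
wrist_force: [1.6, 0.8, -5.4]
finger_gap: 0.782
grasp_force: 93.5
```

```bash
python3 go.py .447 -.0085 .09 3.306 .25
```

```text
from [0.6617 0.1436 0.0964] gap 0.782 F [ 1.6  0.8 -5.4] t 23.97 rows 10
[[0.079, -0.092, 0.002], [0.0, 0.0, -0.029]]
[[0.163, -0.181, 0.005], [0.0, 0.001, -0.058]]
[[0.171, -0.174, 0.005], [0.0, 0.001, -0.058]]
[[0.179, -0.166, 0.005], [0.0, 0.001, -0.058]]
[[0.186, -0.157, 0.005], [0.0, 0.001, -0.058]]
[[0.193, -0.149, 0.005], [0.0, 0.001, -0.058]]
[[0.2, -0.14, 0.005], [0.0, 0.001, -0.058]]
[[0.206, -0.131, 0.006], [0.0, 0.001, -0.058]]
[[0.211, -0.121, 0.006], [0.0, 0.001, -0.058]]
[[0.108, -0.056, 0.003], [0.0, 0.0, -0.029]]
```

play_rows(series=[[0.5,[0.08,-0.09,0],[0,0,-0.029]],[0.5,[0.163,-0.18,0],[0,0,-0.058]],[0.5,[0.17,-0.174,0],[0,0,-0.058]],[0.5,[0.179,-0.166,0],[0,0,-0.058]],[0.5,[0.186,-0.157,0],[0,0,-0.058]],[0.5,[0.193,-0.149,0],[0,0,-0.058]],[0.5,[0.2,-0.14,0],[0,0,-0.058]],[0.5,[0.206,-0.13,0],[0,0,-0.058]]])

```text
t: 24.63
eef_pos: [0.4778, 0.0164, 0.092]
orientation: [-0.05, 0.999, 0.0, -0.002]
wrist_force: [0.1, -1.4, -6.0]
finger_gap: 0.779
grasp_force: 93.2
```

play_rows(series=[[0.5,[0.21,-0.12,0],[0,0,-0.058]],[0.5,[0.108,-0.056,0],[0,0,-0.029]],[0.5,[0,0,0],[0,0,0]],[0.5,[0,0,0],[0,0,0]],[0.5,[0,0,0],[0,0,0]]])

```text
t: 25.05
eef_pos: [0.4454, -0.0083, 0.0934]
orientation: [-0.082, 0.997, 0.0, -0.0]
wrist_force: [-0.0, -0.2, -6.5]
finger_gap: 0.78
grasp_force: 93.0
```

```bash
python3 chk.py large .031 .004 .4428 -.0092 3.306 w8.png;python3 go.py .447 -.0085 .043 3.306 .2
```

```text
from [ 0.446  -0.0082  0.0937] gap 0.783 F [-0.2 -0.4 -7.2] t 25.1 rows 4
[[-0.001, -0.001, 0.07], [0.0, 0.0, 0.0]]
[[-0.003, -0.001, 0.141], [0.0, 0.0, 0.0]]
[[-0.003, -0.001, 0.141], [0.0, 0.0, 0.0]]
[[-0.001, -0.001, 0.07], [0.0, 0.0, 0.0]]
```

View pics/w8.png

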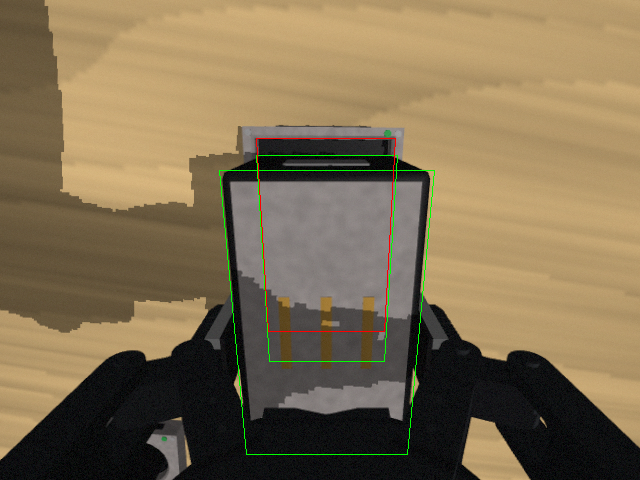

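The pocket edges (257–393) and the held pack match within 2 px. I lower it.

play_rows(series=[[0.5,[0,-0.004,0.07],[0,0,0]],[0.5,[0,-0.004,0.14],[0,0,0]],[0.5,[0,0,0.14],[0,0,0]],[0.5,[0,0,0.07],[0,0,0]],[0.5,[0,0,0],[0,0,0]],[0.5,[0,0,0],[0,0,0]]])

```text
t: 25.6
eef_pos: [0.4452, -0.0091, 0.0429]
orientation: [-0.083, 0.997, 0.0, -0.001]
wrist_force: [-0.3, -0.6, -5.7]
finger_gap: 0.777
grasp_force: 92.9
```

play_rows(series=[[0.5,[0,0,0.015],[0,0,0]],[0.5,[0,0,0.015],[0,0,0]],[0.5,[0,0,0],[0,0,0]],[0.5,[0,0,0],[0,0,0]]])

```text
t: 25.93
eef_pos: [0.4461, -0.0096, 0.0405]
orientation: [-0.082, 0.997, -0.0, 0.0]
wrist_force: [-0.4, 1.3, -7.0]
finger_gap: 0.78
grasp_force: 93.0
```

play_rows(series=[[0.5,[0,0,0.012],[0,0,0]],[0.5,[0,0,0.012],[0,0,0]],[0.5,[0,0,0],[0,0,0]],[0.5,[0,0,0],[0,0,0]]])

```text
t: 26.27
eef_pos: [0.4455, -0.0095, 0.0371]
orientation: [-0.082, 0.997, 0.0, -0.0]
wrist_force: [-0.0, 0.4, -6.5]
finger_gap: 0.78
grasp_force: 93.0
```

play_rows(series=[[0.5,[0,0,0.006],[0,0,0]],[0.5,[0,0,0.006],[0,0,0]],[0.5,[0,0,0],[0,0,0]],[0.5,[0,0,0],[0,0,0]]])

```text
t: 26.6
eef_pos: [0.4456, -0.0095, 0.0368]
orientation: [-0.082, 0.997, -0.0, -0.0]
wrist_force: [-4.3, -0.2, 5.7]
finger_gap: 0.781
grasp_force: 94.9
```

Contact. Release, rise, and look.

play_rows(series=[[0.84,[0,0,0],[0,0,0]],[0.9,[0,0,0],[0,0,0]],[1,[0,0,0],[0,0,0]],[1,[0,0,0],[0,0,0]],[1,[0,0,0],[0,0,0]],[1,[0,0,-0.1],[0,0,0]],[1,[0,0,-0.25],[0,0,0]],[1,[0,0,-0.3],[0,0,0]]])

```text
t: 27.27
eef_pos: [0.443, -0.0091, 0.1124]
orientation: [-0.082, 0.997, 0.001, -0.003]
wrist_force: [0.7, 0.3, 0.3]
finger_gap: 1.0
grasp_force: 0.0
```

play_rows(series=[[1,[0,0,-0.3],[0,0,0]],[1,[0,0,-0.3],[0,0,0]],[1,[0,0,-0.2],[0,0,0]],[1,[0,0,0],[0,0,0]],[1,[0,0,0],[0,0,0]],[1,[0,0,0],[0,0,0]]])

```text
t: 27.77
eef_pos: [0.4452, -0.0094, 0.209]
orientation: [-0.082, 0.997, 0.0, -0.0]
wrist_force: [0.7, 0.7, -0.6]
finger_gap: 1.002
grasp_force: 0.0
```

Run:
```python
from fit import *
tp=manip.capture("top");sc=manip.capture("scene")
for n,c in dict(round=(.6641,-.1325,0),small=(.4526,.3231,2.856),medium=(.4875,-.3102,-.066),large=(.4428,-.0092,.164)).items():
    for nm,p in(("top",tp),("scene",sc)):
        e=proj(p,[c[0],c[1],.04])[0]
        for r in manip.outline_of(p,n+"_pack")[:3]:
            if np.hypot(*(np.array(r["xy"])-e))<25:
                q,l=fit([(p,r["mask"].astype(np.float32),None)],D[n],[*c,.006],n=="round")
                print(n,nm,"offset mm",((q[:2]-c[:2])*1000).round(1),"yaw",round(q[2]-c[2],3),"loss",round(l,3));break
a=cv2.resize(tp["color"][150:350,100:520],(630,300));b=cv2.resize(sc["color"][190:365,120:490],(630,298))
cv2.imwrite("pics/end.png",np.vstack([a,b]))
```

```text
round top offset mm [-0.7  2.4] yaw -0.026 loss 0.095
round scene offset mm [0.8 1.6] yaw 0.05 loss 0.086
small top offset mm [1.1 0.4] yaw -0.036 loss 0.046
small scene offset mm [ 3.7 -1.4] yaw -0.011 loss 0.085
medium top offset mm [0.9 0.7] yaw -0.033 loss 0.045
medium scene offset mm [1.9 1.2] yaw 0.073 loss 0.066
large scene offset mm [-2.1 -0.3] yaw 0.029 loss 0.043
```

View pics/end.png

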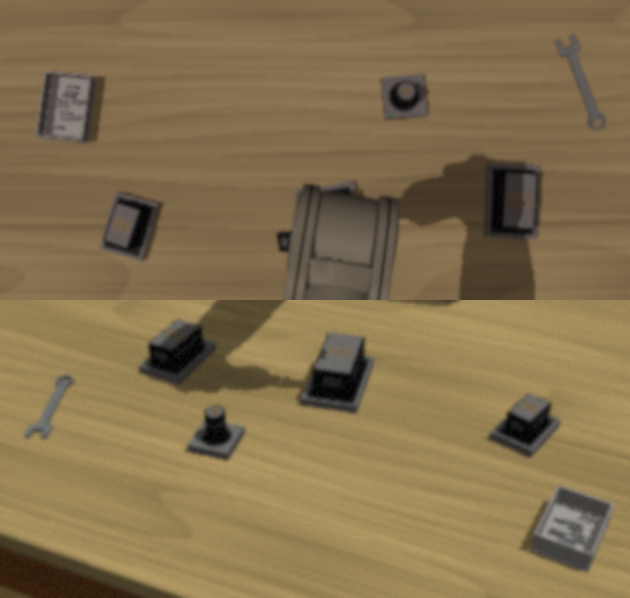

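All four packs stand in their own cradles within about 4 mm of centre, and the tub and spanner have not moved. Handing in.

```bash
python3 -c "
from workcell import manip
print(manip.sign_off())"
```

```text
the job is handed in; nothing more can be done
None
```

I put all four packs in their own cradles, upright and released, each within about 4 mm of centre by the cameras, left the tub and spanner untouched, and handed the job in at about 28 s (the hand-in gave no verdict).

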